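# Close the evidence carton and clamp its lid lip

### The arm

A 6-joint arm with a two-finger parallel gripper is mounted at the origin on the work surface. World frame = base frame: x ahead of the robot, y to its left, z up, the work surface at z = 0. Lengths are in m, angles in degrees, forces in N, time in s.
With the tool pointing down it reaches from about 0.4 to 0.825 m from the base axis. Payload 7 kg.
Tool frame: the origin (TCP) lies midway between the tips of the shut fingers; the grasp point (between the pads) lies 19 mm behind it; z points along the fingers, y is the line along which they close (so a half turn about z gives the same grasp; the last joint's range is limited). The gripper opens to 88 mm and grips with 3 to 60 N. Pads are 19 mm wide; open, the fingers measure 130 mm over their backs; the gripper's body (78 mm by 193 mm) begins 47 mm behind the grasp point.
Start: joints at [86.981, 20.546, 0.682, 0, -70.136, -16.507], TCP at [0.226, 0.636, 0.227] pointing down, gripper open.
Joint ranges: [-176.03, 176.03], [-82.01, 121.73], [-58.28, 71.71], [-173.87, 95.51], [-174.79, -0.11], [-173.66, 173.66]. Speed limits (degrees/s): [136.94, 136.94, 172.46, 180, 180, 180].

### API

Orientations are given as [roll, pitch, yaw] about the fixed x, y, z axes, in that order (R = Rz(yaw) Ry(pitch) Rx(roll)).
In Python, from plant import ctrl gives the robot as it stands. The module is installed in compiled form; this text tells all that it offers.
- The arm moves only by the tool send_rows, never from a script. Its argument "plan" is a list that holds one entry, the list of rows, each a list of 6 numbers: the shift along the tool's x, y, z in shares of 60 cm (1.0 is 60 cm), then the turn, a rotation vector about the tool's x, y, z in shares of 45 degrees (1.0 is 45 degrees). A call has 1 to 8 rows; each row is the pose to reach, as a shift and turn from the pose commanded when the call began, along the tool's axes at that moment; what a row does not reach only later rows make up. A row lasts 1/12 s, in which the tool goes at most 41.7 mm and 7.16 degrees, less where a joint would pass 70% of its speed; a pose out of reach is approached as far as the arm can. A call with a gripper value outside its range is refused whole. "fingers" is the opening, from 0 (shut) to 1 (fully open), set as the call begins (left out, the last holds). The fingers move at their own pace and stop on an object; the grip force is fixed at half the most. Time passes only in rows, so rows that repeat a pose let the fingers close. It gives the time, the measured TCP pose, the force, the opening and the grip force at its end, in the units of the state.
- ctrl.get_obs(): the state, without advancing time (a new reading comes with each control period).
- ctrl.snapshot(name): name is "scene" or "top"; returns a dict with "img" (400x640x3 uint8, red, green, blue), "K" (3x3 intrinsics, pixels), "k1" (the pictures are not rectified: a ray, as slopes to the right and down, at radius r is drawn at 1 + k1 r^2 times it, then the intrinsics apply), "pose" (4x4, takes a point from camera to world coordinates). Camera axes: x right, y down, z forward; pixel columns grow to the right and rows downward; lengths in m; the calibration is good to about 2 mm. A picture is of the moment at which its call begins. There is no depth.
- ctrl.close_job(): hands the job in; it is judged then, once.
The state is a dict: "clock": time; "joint_pos": joint angles; "qvel": joint speeds; "tau": joint torques, N m; "tool_pos": TCP position; "orientation": TCP orientation; "force": force on the tool from outside, world axes, zero at the start; "moment": the same for the moment, N m; "opening": finger opening in m; "gripper_force": force on a finger pad.
Only numpy, scipy, OpenCV 4.12 (cv2) and the standard library are available. Lean on these libraries where they do the work, as an engineer would, in place of code of your own. Each camera call takes 0.05 s, during which the arm holds its last target. There are 200 camera calls.

### The job

Close the carton on the packing board: first fold the small dust flap at its far rim down, then fold the big lid down over it so that its lip hangs over the carton's side. Then pump the clamp's trigger towards its handle, letting it spring back between pulls, until the jaw pad presses the lip and its spring is pushed in by about 6 mm (11 mm would crush the carton); move the jaw only by the trigger and leave the jar, the small box and the screwdriver alone. Finish while holding the trigger squeezed like that: the jaw lets go if the trigger is let go.

Things in the scene. Friction and masses are not known exactly. Their poses are not given: they have to be found in the camera images.
- jig: plywood packing board 200 x 480 x 12 mm, fixed on the table, long side along its own y; origin at the centre of its underside (table height), z up. Carton at its -y end, trigger clamp at its +y end, both fixed to it. 'Board frame' below means this frame, in mm
- carton_rim (a point): middle of the open top of the fixed cardboard carton, board frame (0, -136, 98). Outside: x -80..80, y -205..-67, rim at z 98, walls 4 thick, standing on the board. Its near (-x) dust flap is already folded in
- flap (a joint): dust flap of the carton: cardboard sheet 55 x 126 x 4 mm hinged on the far (+x) rim, hinge line along the board's y through (80, -136, 100) mm in the board's frame. Radians: 0 = folded in, level; 1.57 = upright; more = leaning outwards. It starts at 1.3 to 1.9 and stays where it is left (push of about 1 N near its edge)
- flap_edge (a point): middle of the free edge of the dust flap
- lid (a joint): big lid of the carton: cardboard sheet 164 (x) x 141 x 4 mm hinged on the rim away from the clamp (-y), hinge line along the board's x through (0, -205, 104.5) mm in the board's frame. Radians: 0 = closed, level, its top at z 106.5; 1.57 = upright; more = leaning outwards. Starts at 1.55 to 1.95, stays where it is left (push of about 1 to 2 N)
- lid_panel: the lid with its lip: the lip is a cardboard strip 130 x 4 x 38 mm along the free edge, at right angles to the panel; with the lid closed it hangs down outside the carton's +y side, outer face at y -60, z 68..106 mm in the board's frame. Origin on the lid's hinge line
- lip_face (a point): middle of the lip's outer face, where the jaw pad presses
- jawpad: black rubber pad of the clamp's jaw, 44 (x) x 8 (y) x 26 (z) mm, on a sprung plunger; origin (= middle of the face towards the lip) at height 86 mm
- rod: clamp bar, along the board's y at x 0, z 86, ratchet teeth of 6 mm pitch on top, and its round jaw head (26 mm diameter); carries the sprung pad; sticks out behind the clamp to at most board y 215. Origin on the bar's axis, 10 mm (+y) from the pad's face while its spring is relaxed
- jaw (a joint): travel of the clamp bar towards the carton, m. The relaxed pad's face is at board y = -10 - travel, so it touches the closed lip at 0.050. Starts at 0.006 to 0.036. When the trigger is released the pawl slips back over the teeth while 3.5 N of friction keeps the bar (it may creep back 2 mm); no back stop: once pressing it springs back if released. A full squeeze after touching is too much
- pad (a joint): how far the pad is pushed in on its spring, m (0 = not pressed, spring 1000 N/m, so 0.006 = 6 N on the lip)
- trigger (a joint): trigger angle, rad: 0 = released (top leans 0.4 rad towards the jaw), 0.4 = squeezed, upright against the handle. Pivot at board (0, 105, 108); springs back by itself; 50 mm from the pivot it moves 19 mm. Squeezing drives the bar 45 mm per rad (18 mm in all, up to 6 mm of it lost until a tooth is caught). Takes 5 to 8 N at the grip, about 13 N when the pad presses 6 mm
- lever: the trigger's black grip, 22 (x) x 8 x 64 mm, from 6 to 70 mm from the pivot; released, its top front edge is at board y 74, z 171; origin on the pivot
- lever_grip (a point): middle of the trigger's front face (towards the jaw) 50 mm from the pivot: where a finger should press; about 152 mm high when released
- handle_grip (a point): point on the back face of the clamp's fixed upright black handle (board frame x -12..12, y 111..125, top at z 190), 155 mm high. From here to the trigger's front face: 43 mm released, 24 mm squeezed. Below are two black cheeks x -17..17, y 60..140, up to z 118. Above z 120 nothing stands within 60 mm in front of the trigger or behind the handle
- jar: bystander: clear jar with black cap, 54 mm diameter, 70 mm tall, on the table beyond the board; origin under its centre
- parts_box: bystander: small cardboard box 50 x 70 x 35 mm on the table beyond the board; origin under its centre
- screwdriver: bystander: black-handled screwdriver 160 mm long lying on the board beside the clamp; origin under its middle

How it is judged:
By the outcome, as a careful person would: the job done as asked, in the order asked, and still so for the second after the job is handed in, while the arm keeps its last pose, push and grip.
It also fails if it takes over 64 s, if anything falls off the work surface, if the arm or the gripper's body presses on something with over 40 N, if the wrist force passes 120 N, or if a joint passes its speed limit or range.

## Working session

There is one attempt and no reset: what is moved stays moved. The work goes in short steps, Python scripts to look and compute and a tool call to move; the robot and the scene stay as the last step left them, time stands still between calls to the robot, and variables do not carry over. Pictures are saved under pics/ and viewed, at most 10 in all, crops included, and the job is handed in when it is done.

Besides the shell and the picture viewer there is one more tool, called after ">>>" as name(argument=value, ...), one argument or row to a line, values as JSON. send_rows: Moves the arm, as the interface text tells. Its arguments: {"type":"object","properties":{"plan":{"type":"array","items":{"type":"array","items":{"type":"array","items":{"type":"number"}}}},"fingers":{"type":"number"}},"required":["plan"]}

```bash
mkdir -p pics; python3 - <<'E'
from plant import ctrl
import cv2,numpy as np
o=ctrl.get_obs();print({k:np.round(v,3) for k,v in o.items()})
for n in("scene","top"):
    s=ctrl.snapshot(n);cv2.imwrite(f"pics/{n}0.png",s["img"][:,:,::-1])
    np.savez(f"{n}0.npz",**s);print(n,s["K"].tolist(),s["k1"],np.round(s["pose"],3).tolist())
E
```

```text
{'clock': np.float64(0.0), 'joint_pos': array([ 8.6982e+01,  2.0590e+01,  6.3300e-01, -2.1000e-02, -7.0136e+01,
       -1.6508e+01]), 'qvel': array([ 0.064, -0.011, -0.046, -0.012,  0.021,  0.039]), 'tau': array([ 1.0000e-03, -5.8272e+01,  2.9305e+01,  6.9970e+00,  7.0000e-03,
       -0.0000e+00]), 'tool_pos': array([0.225, 0.636, 0.226]), 'orientation': array([ 1.79906e+02, -7.00000e-03, -1.95330e+01]), 'force': array([-0.147, -0.024, -0.052]), 'moment': array([ 0.009,  0.015, -0.001]), 'gripper_force': np.float64(0.0), 'opening': np.float64(0.087)}
scene [[461.4784645134507, 0.0, 332.1135905541473], [0.0, 461.4784645134507, 199.0949603633537], [0.0, 0.0, 1.0]] 0.0038181957518638875 [[-0.69, 0.471, -0.549, 1.084], [0.723, 0.429, -0.541, 0.543], [-0.019, -0.771, -0.637, 0.732], [0.0, 0.0, 0.0, 1.0]]
top [[366.1107756429038, 0.0, 315.0389375783713], [0.0, 366.1107756429038, 199.0522119477442], [0.0, 0.0, 1.0]] -0.021344199411046257 [[0.027, -0.993, 0.116, 0.483], [-0.999, -0.024, 0.029, 0.027], [-0.026, -0.117, -0.993, 0.81], [0.0, 0.0, 0.0, 1.0]]
```

View pics/scene0.png

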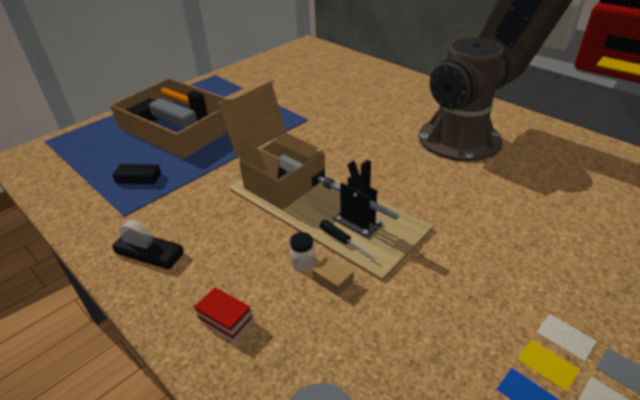

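View pics/top0.png

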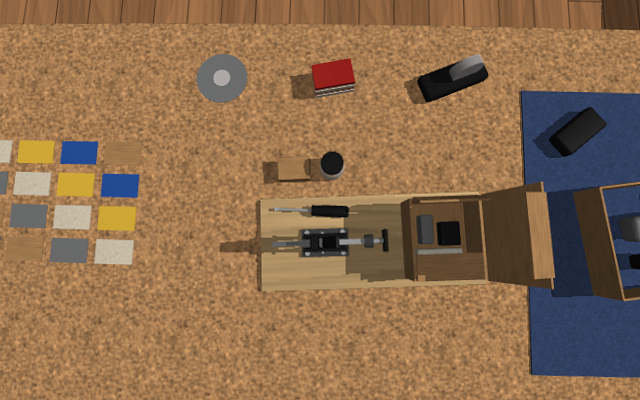

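The scene shows the carton with upright lid at (255,135), the clamp at (360,195) and the jar and box at (300,255)/(333,273). The top view shows the board from (260,200)/(261,291) to the right, and the clamp at (325,242). The flap appears as a dark strip near (445,200).

```bash
python3 - <<'E'
import cv2
a=cv2.imread("pics/top0.png")[170:310,245:565];cv2.imwrite("pics/topc.png",cv2.resize(a,(800,350),interpolation=cv2.INTER_CUBIC))
a=cv2.imread("pics/scene0.png")[70:280,210:440];cv2.imwrite("pics/scenec.png",cv2.resize(a,None,fx=2.8,fy=2.8,interpolation=cv2.INTER_CUBIC)[:590])
E
cat > h.py <<'E'
import numpy as np,cv2
def ray(s,uv):
    D=np.array([float(s["k1"]),0,0,0,0]); p=cv2.undistortPoints(np.array([[uv]],float),s["K"],D)[0,0]
    T=s["pose"];d=T[:3,:3]@[p[0],p[1],1];return T[:3,3],d/np.linalg.norm(d)
def onz(s,uv,z):
    c,d=ray(s,uv);return c+d*(z-c[2])/d[2]
def proj(s,P):
    T=np.linalg.inv(s["pose"]);r=cv2.Rodrigues(T[:3,:3])[0]
    return cv2.projectPoints(np.array(P,float).reshape(-1,3),r,T[:3,3],s["K"],np.array([float(s["k1"]),0,0,0,0]))[0][:,0]
def tri(s,uv,s2,uv2):
    c,d=ray(s,uv);e,f=ray(s2,uv2);A=np.array([d,-f]).T
    t=np.linalg.lstsq(A,e-c,rcond=None)[0];return (c+d*t[0]+e+f*t[1])/2
E
```

```text
(no output)
```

View pics/topc.png

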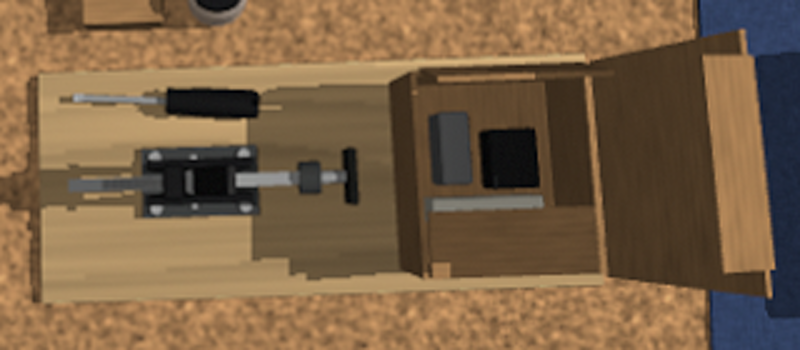

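View pics/scenec.png

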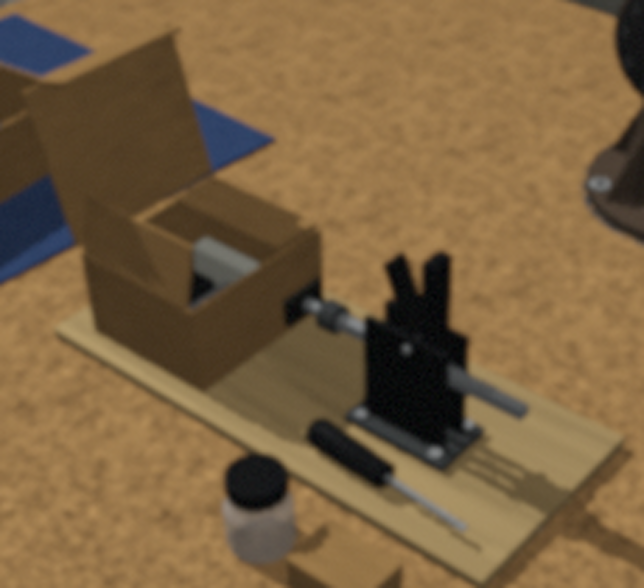

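The top crop shows the board corners, the clamp, the pad at crop (350,175), the flap as a thin strip at y≈72 and the lid's lip on the right. In the scene crop the board corners are at (60,330), (622,440) and (490,582), the flap's free corners are around (88,198) and (192,255), and the lid's top corners are at (25,92) and (175,32).

```bash
cat >> h.py <<'E'
class Bd: pass
def board():
    b=np.load("board.npy");return b  # x,y,yaw(rad)
def b2w(p):
    x,y,a=board();p=np.atleast_2d(p)/1000.;c,s=np.cos(a),np.sin(a)
    return np.c_[x+c*p[:,0]-s*p[:,1],y+s*p[:,0]+c*p[:,1],p[:,2]]
def w2b(w):
    x,y,a=board();w=np.atleast_2d(w);c,s=np.cos(a),np.sin(a);d=w[:,:2]-[x,y]
    return 1000*np.c_[c*d[:,0]+s*d[:,1],-s*d[:,0]+c*d[:,1],w[:,2]]
def onplane(s,uv,ax,val): # ray onto board-frame plane
    c,d=ray(s,uv);p=w2b(c)[0];q=w2b(c+d)[0]-p;return p+q*(val-p[ax])/q[ax]
def load(n):
    return dict(np.load(n))
E
python3 - <<'E'
from h import *
t=load("top0.npz");s=load("scene0.npz")
tc=lambda u,v:(u/2.5+245-.3,v/2.5+170-.3); sc=lambda u,v:(u/2.8+210-.3,v/2.8+70-.3)
obs=[(t,tc(38,76),(100,240)),(t,tc(36,302),(-100,240)),(t,tc(585,57),(100,-240)),(s,sc(60,333),(100,-240)),(s,sc(622,440),(-100,240)),(s,sc(488,582),(100,240))]
W=[onz(x,uv,.012)[:2] for x,uv,_ in obs];B=np.array([o[2] for o in obs])/1000
W=np.array(W);print(np.round(W,4).tolist())
H=(B-B.mean(0)).T@(W-W.mean(0));a=np.arctan2(H[0,1]-H[1,0],H[0,0]+H[1,1])
R=np.array([[np.cos(a),-np.sin(a)],[np.sin(a),np.cos(a)]]);o=W.mean(0)-R@B.mean(0)
np.save("board.npy",[*o,a]);print("board",o,np.degrees(a),"res mm",np.round(1000*(W-o-B@R.T),1).tolist())
print("flap",[onplane(s,sc(88,198),1,-199),onplane(s,sc(192,255),1,-73)])
print("lid",[onplane(s,sc(25,92),0,82),onplane(s,sc(175,32),0,-82)],[onplane(t,tc(745,32),0,82),onplane(t,tc(772,297),0,-82)])
print("pad top z99",[onplane(t,tc(u,v),2,99) for u,v in((346,148),(344,203))])
print("lever top",[onplane(s,sc(u,v),0,11) for u,v in((387,262),(400,256))],"handle",[onplane(s,sc(424,258),2,190)])
for n,P in {"pivot":(0,105,108),"rimc":(0,-136,98),"flaphinge":(80,-136,100),"lid hinge":(0,-205,104.5)}.items(): print(n,b2w(P))
E
```

```text
[[0.5714, 0.1722], [0.3762, 0.1654], [0.5995, -0.3065], [0.6057, -0.2871], [0.382, 0.1667], [0.5728, 0.1811]]
board [ 0.48937387 -0.06651093] 3.3806604369655258 res mm [[-3.7, -6.7], [0.8, -1.7], [-3.9, -6.3], [2.4, 13.1], [6.6, -0.5], [-2.2, 2.1]]
flap [array([  68.17051128, -199.        ,  149.36566459]), array([ 69.87523307, -73.        , 146.86547923])]
lid [array([  82.        , -240.00601345,  240.50835558]), array([ -82.        , -237.25974002,  232.28413429])] [array([  82.        , -256.80448427,  229.30021513]), array([ -82.        , -249.37197994,  241.41892633])]
pad top z99 [array([ 21.03805948, -19.64121116,  99.        ]), array([-20.96306838, -15.88401155,  99.        ])]
lever top [array([ 11.        ,  78.07650656, 174.37608299]), array([ 11.        ,  90.32399733, 185.16930533])] handle [array([  7.51676971, 109.79303704, 190.        ])]
pivot [[0.48318208 0.03830635 0.108     ]]
rimc [[ 0.49739371 -0.20227426  0.098     ]]
flaphinge [[ 0.57725449 -0.19755671  0.1       ]]
lid hinge [[ 0.5014626  -0.27115419  0.1045    ]]
```

```bash
python3 - <<'E'
from h import *
import scipy.optimize as so
t=load("top0.npz");s=load("scene0.npz")
def edge(S,p,q,n=25,half=7):
    # strongest step across the line p-q (board side vs outside), robust straight line; in blue/green brightness
    g=cv2.GaussianBlur(S["img"].astype(np.float32),(0,0),.8);g=g[:,:,1]+g[:,:,2]
    p,q=np.array(p,float),np.array(q,float);d=(q-p)/np.linalg.norm(q-p);nn=np.array([-d[1],d[0]])
    o=np.arange(-half,half+.1,.25);prof=[]
    for f in np.linspace(.05,.95,n):
        m=p+f*(q-p);xy=(m+o[:,None]*nn).astype(np.float32)
        prof.append(cv2.remap(g,xy[:,0].copy(),xy[:,1].copy(),cv2.INTER_LINEAR)[:,0])
    pr=np.array(prof);k=8
    st=np.array([np.abs(pr[:,i:i+k].mean(1)-pr[:,i-k:i].mean(1)) for i in range(k,len(o)-k)])
    off=o[k+np.argmax(st,0)];fs=np.linspace(.05,.95,n)
    P=np.array([p+f*(q-p)+w*nn for f,w in zip(fs,off)],np.float32)
    l=cv2.fitLine(P,cv2.DIST_HUBER,0,.3,.01).ravel();r=np.abs((P-l[2:])@[-l[1],l[0]])
    P=P[r<1];print(len(P),np.round(np.median(off),2));return P
tc=lambda u,v:(u/2.5+244.7,v/2.5+169.7); sc=lambda u,v:(u/2.8+209.7,v/2.8+69.7)
L=[(t,tc(60,75),tc(390,64),0,100),(t,tc(60,301),tc(580,280),0,-100),(t,tc(37,85),tc(36,295),1,240),
   (s,sc(80,350),sc(470,570),0,100),(s,sc(500,573),sc(610,455),1,240)]
D=[(np.array([onz(S,x,.012)[:2] for x in edge(S,p,q)]),ax,v/1000) for S,p,q,ax,v in L]
def f(b):
    c,si=np.cos(b[2]),np.sin(b[2]);r=[]
    for P,ax,v in D:
        d=P-b[:2];e=(c*d[:,0]+si*d[:,1],-si*d[:,0]+c*d[:,1])[ax]-v
        r.append(e*1000)
    return r
b=so.least_squares(lambda b:np.concatenate(f(b)),[.489,-.066,.059],loss="soft_l1").x
print(b,np.degrees(b[2]),[(np.round(e.mean(),1),np.round(e.std(),1)) for e in f(b)])
np.save("board.npy",b)
print("flap",[onplane(s,sc(88,198),1,-199),onplane(s,sc(192,255),1,-73)])
print("lid",[onplane(s,sc(25,92),0,82),onplane(s,sc(175,32),0,-82)],[onplane(t,tc(745,32),0,82),onplane(t,tc(772,297),0,-82)])
print("pad top z99",[onplane(t,tc(u,v),2,99) for u,v in((346,148),(344,203))])
print("lever top",[onplane(s,sc(u,v),0,11) for u,v in((387,262),(400,256))],"handle",[onplane(s,sc(424,258),2,190)])
print("carton corner top z98",onplane(t,tc(427,277),2,98),onplane(t,tc(600,277),2,98),onplane(s,sc(205,322),2,98),onplane(s,sc(320,233),2,98))
for n,P in {"pivot":(0,105,108),"rimc":(0,-136,98),"flaphinge":(80,-136,100),"lid hinge":(0,-205,104.5)}.items(): print(n,b2w(P))
E
```

```text
20 -1.0
11 -2.5
23 -1.0
25 0.25
25 -1.75
[ 0.49108917 -0.06975004  0.07030822] 4.028364145067181 [(np.float64(-2.6), np.float64(0.7)), (np.float64(4.0), np.float64(2.9)), (np.float64(-2.8), np.float64(0.6)), (np.float64(0.8), np.float64(1.1)), (np.float64(1.9), np.float64(0.6))]
flap [array([  62.50110175, -199.        ,  147.39098028]), array([ 65.28660997, -73.        , 144.51689915])]
lid [array([  82.        , -231.4792137 ,  244.21868137]), array([ -82.        , -228.33630198,  235.16989346])] [array([  82.        , -274.01682812,  196.81324647]), array([ -82.        , -227.84353039,  270.06924523])]
pad top z99 [array([ 19.33116982, -16.52617322,  99.        ]), array([-22.62480175, -12.29441942,  99.        ])]
lever top [array([ 11.        ,  81.76902869, 174.91369633]), array([ 11.        ,  93.89851263, 185.57528289])] handle [array([  7.27391036, 113.05265368, 190.        ])]
carton corner top z98 [-81.14739962 -71.81195535  98.        ] [ -86.95152339 -202.69591884   98.        ] [ 80.85886746 -48.94439349  98.        ] [-73.46114754 -58.95253489  98.        ]
pivot [[0.48371289 0.03499055 0.108     ]]
rimc [[ 0.50064321 -0.20541403  0.098     ]]
flaphinge [[ 0.58044556 -0.19979401  0.1       ]]
lid hinge [[ 0.50549048 -0.27424356  0.1045    ]]
```

```bash
cat >> h.py <<'E'
def obs():
    from plant import ctrl
    return ctrl.get_obs()
def Rt(o):
    from scipy.spatial.transform import Rotation as Ro
    return Ro.from_euler("xyz",o["orientation"],degrees=True)
def goto(P,yawb=0): # board-frame TCP target mm, tool down with yaw = board yaw + yawb; prints shift cm & rotvec deg in tool axes
    from scipy.spatial.transform import Rotation as Ro
    o=obs();R=Rt(o);d=R.inv().apply(b2w(P)[0]-o["tool_pos"])*100
    T=Ro.from_euler("xyz",[180,0,np.degrees(board()[2])+yawb],degrees=True)
    return np.round(np.r_[d,(R.inv()*T).as_rotvec(degrees=True)],2)
E
python3 - <<'E'
from h import *
t=load("top0.npz");s=load("scene0.npz")
# edge points hand-refined: top far edge, left end; scene far edge, +y end (averaging both cameras)
tc=lambda u,v:(u/2.5+244.7,v/2.5+169.7); sc=lambda u,v:(u/2.8+209.7,v/2.8+69.7)
for S,p,q in((t,tc(60,75),tc(390,64)),(t,tc(60,301),tc(400,286)),(t,tc(37,85),tc(36,295)),(s,sc(80,350),sc(470,570)),(s,sc(500,573),sc(610,455))):
    P,Q=onz(S,p,.012),onz(S,q,.012);d=Q-P;print(P[:2],Q[:2],"ang",np.degrees(np.arctan2(d[1],d[0])))
b=np.load("board.npy");b[2]=np.radians(3.7);b[:2]=[.4905,-.0685];np.save("board.npy",b)
print(goto((115,-95,230)),goto((115,-95,160)))
E
```

```text
[0.57273264 0.15278675] [ 0.58930063 -0.13656575] ang -86.72288872286906
[0.37769198 0.14479449] [ 0.39880058 -0.1451908 ] ang -85.83667125967506
[0.56338323 0.17277292] [0.38208952 0.16569842] ang -177.7653210549354
[ 0.60853178 -0.25387205] [0.57280342 0.1643222 ] ang 94.88319824030685
[0.56022207 0.18216926] [0.40312823 0.16964606] ang -175.4421375802221
[ 6.284e+01  6.171e+01 -3.300e-01  9.000e-02  1.000e-02 -2.323e+01] [ 6.284e+01  6.170e+01  6.670e+00  9.000e-02  1.000e-02 -2.323e+01]
```

The rows are not in the units I measure in: shifts go in shares of 60 cm and turns go in shares of 45 degrees. I convert before sending: 21 cm / 60 = 0.35, 20.7 cm / 60 = 0.345, -23.2 degrees / 45 = -0.5156.

>>> send_rows(
  plan=[
    [[0.0417,0.0417,-0.0167,0,0,-0.1111],[0.0833,0.0833,-0.0333,0,0,-0.2222],[0.125,0.125,-0.05,0,0,-0.3333],[0.17,0.1667,-0.0667,0,0,-0.4444],[0.2167,0.2117,-0.0833,0,0,-0.5156],[0.2617,0.2567,-0.0833,0,0,-0.5156],[0.3067,0.3017,-0.0833,0,0,-0.5156],[0.35,0.345,-0.0833,0,0,-0.5156]],
  ],
  fingers=0,
)

```text
clock: 0.77
tool_pos: [0.3546, 0.3689, 0.2766]
orientation: [-180.0, 0.0, 3.7]
force: [0.8, -0.2, 0.3]
opening: 0.0398
gripper_force: 0.0
```

```bash
python3 -c "
from h import *
o=obs();print(o['clock'],o['tool_pos'],o['orientation'],o['opening'],w2b(o['tool_pos']),goto((118,-95,230)))"
```

```text
0.7667 [0.35464443 0.36886457 0.27659845] [-1.79987652e+02  5.08564793e-03  3.68384785e+00] 0.03983645293801724 [[-107.34825122  445.22000952  276.59845189]] [ 2.255e+01  5.402e+01  4.650e+00 -1.000e-02  1.000e-02 -2.000e-02]
```

In the tool's units: 25.9 cm / 60 = 0.4317, 3.7 cm / 60 = 0.0617, 29.6 degrees / 45 = 0.6578.

>>> send_rows(
  plan=[
    [[0.025,0.0617,0],[0.0667,0.1644,0],[0.075,0.185,0],[0.1333,0.3289,0],[0.125,0.3083,0],[0.2,0.4933,0],[0.175,0.4317,0],[0.2667,0.6578,0]],
  ],
)

```text
$.plan[0][0]: bad value
```

In the tool's units: 29.6 cm / 60 = 0.4933, 25.9 cm / 60 = 0.4317.

>>> send_rows(
  plan=[
    [[0.025,0.0617,0,0,0,0],[0.05,0.1233,0,0,0,0],[0.075,0.185,0,0,0,0],[0.1,0.2467,0,0,0,0],[0.125,0.3083,0,0,0,0],[0.15,0.37,0,0,0,0],[0.175,0.4317,0,0,0,0],[0.2,0.4933,0,0,0,0]],
  ],
)

```text
clock: 1.43
tool_pos: [0.4933, 0.0812, 0.2766]
orientation: [-180.0, -0.0, 3.7]
force: [-0.3, 0.8, -0.4]
opening: 0.0003
gripper_force: 0.0
```

>>> send_rows(
  plan=[
    [[0.025,0.0583,0.005,0,0,0],[0.05,0.1167,0.0117,0,0,0],[0.075,0.175,0.0167,0,0,0],[0.1,0.2333,0.025,0,0,0],[0.125,0.2917,0.0333,0,0,0],[0.15,0.35,0.05,0,0,0],[0.175,0.4067,0.0667,0,0,0],[0.175,0.4067,0.0667,0,0,0]],
  ],
)

```text
clock: 2.1
tool_pos: [0.6139, -0.1584, 0.2325]
orientation: [180.0, 0.3, 3.4]
force: [-1.2, 1.0, -0.7]
opening: 0.0006
gripper_force: 0.0
```

```bash
python3 - <<'E'
from h import *
from plant import ctrl
s=ctrl.snapshot("scene");a=s["img"][20:260,170:430,::-1];cv2.imwrite("pics/s1.png",cv2.resize(a,None,fx=2.4,fy=2.4,interpolation=cv2.INTER_CUBIC))
o=obs();print(o['clock'],w2b(o['tool_pos']),o['opening'],goto((118,-95,150)))
E
```

```text
2.15 [[116.75553036 -95.72073465 233.45396561]] 0.0004664910920850429 [ 0.16 -0.07  8.34 -0.01  0.27 -0.27]
```

View pics/s1.png

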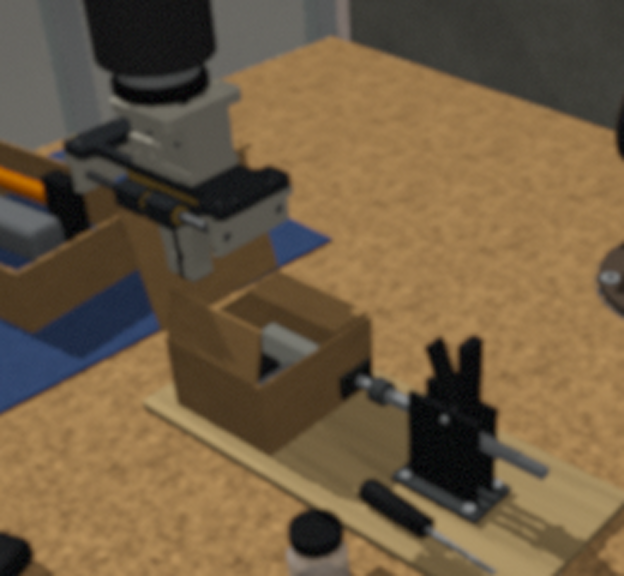

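Flap and lid are untouched. The gripper's fingertips, at about (195,270), are just outside the flap. Its free edge runs (172,285) to (262,345). Next I sweep it in and down.

In the tool's units: 10.6 cm / 60 = 0.1767, 9.5 cm / 60 = 0.1583.

>>> send_rows(
  plan=[
    [[0,0,0.05,0,0,0],[0,0,0.1,0,0,0],[0,0,0.1583,0,0,0],[-0.0267,0,0.1583,0,0,0],[-0.0533,0,0.1583,0,0,0],[-0.0783,0,0.1583,0,0,0],[-0.0933,0,0.1633,0,0,0],[-0.1067,0,0.1767,0,0,0]],
  ],
)

```text
clock: 2.82
tool_pos: [0.5498, -0.1572, 0.1319]
orientation: [180.0, -0.2, 3.7]
force: [1.3, 0.6, 0.9]
opening: 0.0004
gripper_force: 0.4
```

In the tool's units: 2.7 cm / 60 = 0.045, 2.6 cm / 60 = 0.0433.

>>> send_rows(
  plan=[
    [[-0.0067,0,0.01,0,0,0],[-0.0133,0,0.02,0,0,0],[-0.0167,0,0.03,0,0,0],[-0.0183,0,0.0383,0,0,0],[-0.02,0,0.0433,0,0,0],[-0.02,0,0.045,0,0,0]],
  ],
)

```text
clock: 3.32
tool_pos: [0.5375, -0.1584, 0.1028]
orientation: [-180.0, 0.1, 3.7]
force: [0.1, -0.1, 0.8]
opening: 0.0005
gripper_force: 0.3
```

```bash
python3 - <<'E'
from h import *
o=obs();print(o['clock'],w2b(o['tool_pos']),o['force'],goto((42,-95,103)))
E
```

```text
3.3167 [[ 41.10161422 -92.77450238 102.75394104]] [ 0.09295546 -0.10910802  0.75859916] [ 0.09  0.22 -0.02 -0.    0.06 -0.03]
```

In the tool's units: -18 cm / 60 = -0.3, -15.8 cm / 60 = -0.2633.

>>> send_rows(
  plan=[
    [[0,0,0.0025,0,0,0],[0,0,-0.0633,0,0,0],[-0.0167,0,-0.13,0,0,0],[-0.0333,0,-0.1967,0,0,0],[-0.05,0,-0.2633,0,0,0],[-0.0667,0.025,-0.3,0,0,0],[-0.0667,0.09,-0.3,0,0,0],[-0.0667,0.1567,-0.3,0,0,0]],
  ],
)

```text
clock: 3.98
tool_pos: [0.5047, -0.2552, 0.287]
orientation: [179.9, -0.4, 3.9]
force: [1.5, 1.2, -1.2]
opening: 0.0005
gripper_force: 0.0
```

In the tool's units: 9.2 cm / 60 = 0.1533, 7 cm / 60 = 0.1167.

>>> send_rows(
  plan=[
    [[0,0.0667,0,0,0,0],[0,0.1167,0,0,0,0],[0,0.1533,0,0,0,0],[0,0.1533,0,0,0,0],[0,0.1533,0,0,0,0]],
  ],
)

```text
clock: 4.4
tool_pos: [0.5094, -0.3479, 0.2828]
orientation: [-180.0, 0.1, 3.5]
force: [0.2, 1.1, -0.1]
opening: 0.0005
gripper_force: 0.0
```

```bash
python3 - <<'E'
from h import *
from plant import ctrl
s=ctrl.snapshot("scene");a=s["img"][20:260,170:430,::-1];cv2.imwrite("pics/s2.png",cv2.resize(a,None,fx=2.4,fy=2.4,interpolation=cv2.INTER_CUBIC))
o=obs();print(o['clock'],w2b(o['tool_pos']),o['force'],goto((0,-278,210)))
E
```

```text
4.45 [[   0.97707155 -279.18640187  283.10348804]] [0.05776633 0.07509468 0.53221326] [-0.09 -0.12  7.31 -0.02  0.04 -0.1 ]
```

View pics/s2.png

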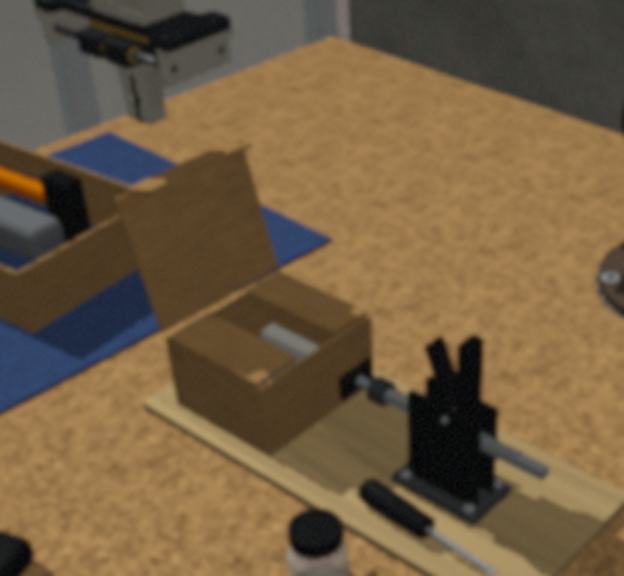

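The flap is level at (215,345) and the lid is still upright with its corners at (118,195) and (247,150). The gripper is behind and above it, so I fold the lid now.

In the tool's units: -9.5 cm / 60 = -0.1583, -8.2 cm / 60 = -0.1367.

>>> send_rows(
  plan=[
    [[0,0,0.06,0,0,0],[0,0,0.1183,0,0,0],[0,-0.03,0.1183,0,0,0],[0,-0.06,0.1183,0,0,0],[0,-0.09,0.1183,0,0,0],[0,-0.1133,0.1183,0,0,0],[0,-0.1367,0.12,0,0,0],[0,-0.1583,0.1267,0,0,0]],
  ],
)

```text
clock: 5.12
tool_pos: [0.504, -0.2504, 0.2086]
orientation: [180.0, -0.1, 3.8]
force: [0.7, -0.1, -0.3]
opening: 0.0006
gripper_force: 0.3
```

In the tool's units: 8.6 cm / 60 = 0.1433, 7.2 cm / 60 = 0.12.

>>> send_rows(
  plan=[
    [[0,-0.0217,0.0083,0,0,0],[0,-0.0417,0.0217,0,0,0],[0,-0.06,0.0383,0,0,0],[0,-0.075,0.0567,0,0,0],[0,-0.0883,0.0767,0,0,0],[0,-0.0983,0.0983,0,0,0],[0,-0.1067,0.12,0,0,0],[0,-0.1117,0.1433,0,0,0]],
  ],
)

```text
clock: 5.78
tool_pos: [0.4989, -0.1839, 0.1202]
orientation: [-180.0, 0.0, 3.7]
force: [0.5, 0.6, 0.6]
opening: 0.0004
gripper_force: 0.2
```

In the tool's units: 1.2 cm / 60 = 0.02, 0.9 cm / 60 = 0.015.

>>> send_rows(
  plan=[
    [[0,-0.0017,0.0083,0,0,0],[0,-0.0033,0.015,0,0,0],[0,-0.0033,0.02,0,0,0],[0,-0.0033,0.02,0,0,0]],
  ],
)

```text
clock: 6.12
tool_pos: [0.499, -0.1829, 0.1091]
orientation: [-180.0, 0.0, 3.7]
force: [0.4, 1.0, 0.0]
opening: 0.0001
gripper_force: 0.0
```

```bash
python3 - <<'E'
from h import *
o=obs();print(o['clock'],w2b(o['tool_pos']),o['force'])
E
```

```text
6.1167 [[   1.1100365  -114.76070939  109.14840157]] [0.40382532 1.0131631  0.03421236]
```

>>> send_rows(
  plan=[
    [[0,0,0.0033,0,0,0],[0,0,0.0067,0,0,0],[0,0,0.0067,0,0,0]],
  ],
)

```text
clock: 6.37
tool_pos: [0.4997, -0.1832, 0.1067]
orientation: [180.0, -0.1, 3.7]
force: [-2.0, 1.3, 6.5]
opening: 0.0006
gripper_force: 3.0
```

```bash
python3 - <<'E'
from h import *
o=obs();print(o['clock'],w2b(o['tool_pos']),o['force'])
E
```

```text
6.3667 [[   1.76497541 -115.02760573  106.70774829]] [-1.975973    1.33504283  6.46492774]
```

In the tool's units: -18 cm / 60 = -0.3, -15 cm / 60 = -0.25.

>>> send_rows(
  plan=[
    [[0,0,-0.0667,0,0,0],[0,0,-0.1333,0,0,0],[0,0,-0.1917,0,0,0],[0,-0.05,-0.2367,0,0,0],[0,-0.1167,-0.2367,0,0,0],[0,-0.1833,-0.2367,0,0,0],[0,-0.25,-0.2367,0,0,0],[0,-0.3,-0.2367,0,0,0]],
  ],
  fingers=1,
)

```text
clock: 7.03
tool_pos: [0.4873, -0.0013, 0.2484]
orientation: [-179.9, -0.1, 3.7]
force: [-0.2, 0.8, 0.2]
opening: 0.048
gripper_force: 0.0
```

In the tool's units: -3.5 cm / 60 = -0.0583, -2 cm / 60 = -0.0333.

>>> send_rows(
  plan=[
    [[-0.0017,-0.0333,0,0,0,0],[-0.0017,-0.0583,0,0,0,0],[-0.0017,-0.0583,0,0,0,0],[-0.0017,-0.0583,0,0,0,0],[-0.0017,-0.0583,0,0,0,0],[-0.0017,-0.0583,0,0,0,0]],
  ],
)

```text
clock: 7.53
tool_pos: [0.4844, 0.0307, 0.2476]
orientation: [180.0, -0.0, 3.6]
force: [-0.5, -0.6, -0.3]
opening: 0.0856
gripper_force: 0.0
```

```bash
python3 - <<'E'
from h import *
from plant import ctrl
s=ctrl.snapshot("scene");a=s["img"][60:260,200:440,::-1];A=cv2.resize(a,None,fx=1.65,fy=1.65,interpolation=cv2.INTER_CUBIC)
t=ctrl.snapshot("top");b=t["img"][130:330,240:480,::-1];Bm=cv2.resize(b,None,fx=1.65,fy=1.65,interpolation=cv2.INTER_CUBIC)
np.savez("t3.npz",**t);np.savez("s3.npz",**s)
cv2.imwrite("pics/s3.png",np.hstack([A,Bm]))
o=obs();print(o['clock'],w2b(o['tool_pos']),o['force'],o['opening'],goto((0,99.5,133)))
E
```

```text
7.6333 [[  0.32794853  99.36815266 247.56603699]] [-0.1455615   0.59425066  0.2352902 ] 0.08698063562974806 [-3.000e-02 -1.000e-02  1.146e+01  0.000e+00 -0.000e+00 -1.000e-01]
```

View pics/s3.png

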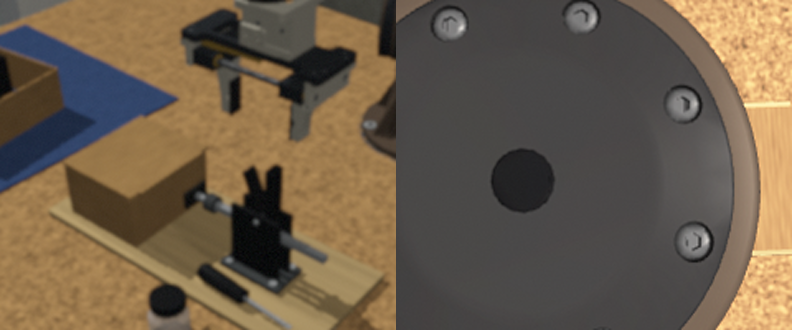

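The lid is closed with its lip over the side, at about (180,165). The open gripper is above the clamp, with the lever and handle at (250,175)/(275,175). The top camera is blocked, so I descend around trigger and handle.

In the tool's units: 11.3 cm / 60 = 0.1883, 11 cm / 60 = 0.1833.

>>> send_rows(
  plan=[
    [[0,-0.0033,0.0417,0,0,0],[0,-0.0033,0.0833,0,0,0],[0,-0.0033,0.125,0,0,0],[0,-0.0033,0.1583,0,0,0],[0,-0.0033,0.1833,0,0,0],[0,-0.0033,0.1883,0,0,0],[0,-0.0033,0.1883,0,0,0]],
  ],
)

```text
clock: 8.22
tool_pos: [0.4838, 0.0327, 0.1338]
orientation: [179.9, 0.1, 3.6]
force: [0.0, 0.6, 1.1]
opening: 0.0877
gripper_force: 0.0
```

```bash
python3 - <<'E'
from h import *
from plant import ctrl
s=ctrl.snapshot("scene");a=s["img"][80:230,220:420,::-1];np.savez("s4.npz",**s)
cv2.imwrite("pics/s4.png",cv2.resize(a,None,fx=4,fy=4,interpolation=cv2.INTER_CUBIC))
o=obs();print(o['clock'],w2b(o['tool_pos']),o['force'],o['opening'])
E
```

```text
8.2667 [[  0.58106854 101.75406095 134.85802682]] [ 0.10028435 -0.02534424  0.4313442 ] 0.08775333076939397
```

View pics/s4.png

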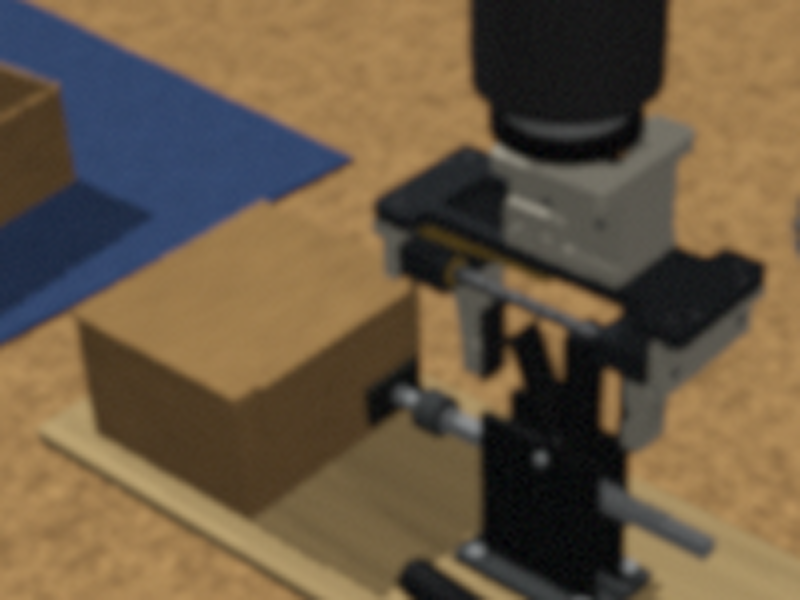

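The fingers straddle trigger and handle. The front finger is at (480,330), the lever top at (525,345), the handle at (585,350) and the rear finger at (645,410). The rod's rear end is at (712,545). I shift 12 mm and do the first pump.

In the tool's units: -1.2 cm / 60 = -0.02, -0.6 cm / 60 = -0.01.

>>> send_rows(
  plan=[
    [[0,-0.01,0,0,0,0],[0,-0.02,0,0,0,0],[0,-0.02,0,0,0,0]],
  ],
)

```text
clock: 8.52
tool_pos: [0.4842, 0.0466, 0.1356]
orientation: [-180.0, -0.1, 3.7]
force: [0.3, 0.4, 0.2]
opening: 0.0878
gripper_force: 0.0
```

>>> send_rows(
  plan=[
    [[0,0,0,0,0,0],[0,0,0,0,0,0],[0,0,0,0,0,0],[0,0,0,0,0,0],[0,0,0,0,0,0],[0,0,0,0,0,0]],
  ],
  fingers=0.6,
)

```text
clock: 9.02
tool_pos: [0.4839, 0.0444, 0.1355]
orientation: [179.9, -0.0, 3.7]
force: [0.3, -6.6, 6.2]
opening: 0.0548
gripper_force: 3.3
```

```bash
cat >> h.py <<'E'
def tip():
    return proj(S0,b2w([[0,0,0]]))
def track(tag):
    # displacement of the rod's rear end and of the pad since picture s4, in mm along board y (template matching, subpixel)
    from plant import ctrl
    s=ctrl.snapshot("scene");np.savez(f"{tag}.npz",**s);r=load("s4.npz");out=[]
    x0=proj(s,b2w([[0,200,86]]))[0];x1=proj(s,b2w([[0,100,86]]))[0];ax=(x1-x0)/100 # px per mm of travel
    for (u,v,w,h) in((385,207,16,14),(311,170,10,16)):
        T=r["img"][v:v+h,u:u+w];p=36
        m=cv2.matchTemplate(s["img"][v-p:v+h+10,u-p-10:u+w+10],T,cv2.TM_CCOEFF_NORMED);_,c,_,l=cv2.minMaxLoc(m)
        i,j=l;dx=dy=0.
        if 0<i<m.shape[1]-1 and 0<j<m.shape[0]-1:
            dx=.5*(m[j,i-1]-m[j,i+1])/(m[j,i-1]-2*m[j,i]+m[j,i+1]);dy=.5*(m[j-1,i]-m[j+1,i])/(m[j-1,i]-2*m[j,i]+m[j+1,i])
        d=np.array([i+dx-p-10,j+dy-p]);out.append((round(float(d@ax/(ax@ax)),1),round(float(c),2)))
    o=obs();b=w2b(o["tool_pos"])[0]
    print("t",round(float(o["clock"]),2),"rear,pad adv mm",out,"front y",np.round(b[1]-o["opening"]*500,1),"tcp",np.round(b,1),"F",np.round(o["force"],1),"gf",np.round(o["gripper_force"],1),"open",np.round(o["opening"]*1000,1))
E
python3 -c "
from h import *
track('s5')"
```

```text
t 9.07 rear,pad adv mm [(6.3, 0.98), (5.9, 0.95)] front y 86.3 tcp [  0.7 113.1 135.5] F [ 0.6 -7.3  5.4] gf 3.2 open 53.7
```

>>> send_rows(
  plan=[
    [[0,0,0,0,0,0],[0,0,0,0,0,0],[0,0,0,0,0,0],[0,0,0,0,0,0],[0,0,0,0,0,0],[0,0,0,0,0,0]],
  ],
  fingers=0.32,
)

```text
clock: 9.57
tool_pos: [0.4838, 0.0444, 0.1354]
orientation: [179.9, -0.0, 3.7]
force: [0.4, -7.5, 4.8]
opening: 0.0286
gripper_force: 3.9
```

```bash
python3 - <<'E'
from h import *
track('s6')
s=load("s4.npz")
# pad: dark blob in the s4 crop; its lip-side lower edge; pad x=+22 side corners at z 73/99
for uv in((312,176),(312,185.5),(322,170),):print(onplane(s,uv,0,22))
print(proj(s,b2w([[22,-20,99],[22,-20,73],[22,-28,99],[22,-28,73],[0,215,86]])))
E
```

```text
t 9.62 rear,pad adv mm [(16.3, 0.99), (13.7, 0.94)] front y 98.9 tcp [  0.6 113.  135.4] F [ 1.9 -8.   6. ] gf 3.9 open 28.2
[ 22.         -14.97664684 103.75896868]
[ 22.         -16.74592141  75.46622088]
[ 22.          16.56236432 134.87981767]
[[310.4654187  176.84906187]
 [311.00891415 185.80053126]
 [307.88328003 175.54886372]
 [308.46442815 184.48684637]
 [401.71790806 219.12124022]]
```

>>> send_rows(
  plan=[
    [[0,0,0,0,0,0],[0,0,0,0,0,0],[0,0,0,0,0,0],[0,0,0,0,0,0],[0,0,0,0,0,0],[0,0,0,0,0,0],[0,0,0,0,0,0],[0,0,0,0,0,0]],
  ],
  fingers=0.82,
)

```text
clock: 10.28
tool_pos: [0.4832, 0.0454, 0.1343]
orientation: [180.0, 0.0, 3.7]
force: [-0.4, -1.8, -1.0]
opening: 0.0705
gripper_force: 0.9
```

```bash
python3 -c "
from h import *
track('s7')"
```

```text
t 10.33 rear,pad adv mm [(16.3, 0.99), (13.7, 0.94)] front y 78.5 tcp [  0.  114.1 134.3] F [ 0.6 -1.3 -1. ] gf 0.9 open 71.3
```

>>> send_rows(
  plan=[
    [[0,0,0,0,0,0],[0,0,0,0,0,0],[0,0,0,0,0,0],[0,0,0,0,0,0],[0,0,0,0,0,0],[0,0,0,0,0,0],[0,0,0,0,0,0],[0,0,0,0,0,0]],
  ],
  fingers=0.32,
)

```text
clock: 11.0
tool_pos: [0.484, 0.0448, 0.1354]
orientation: [179.9, -0.1, 3.7]
force: [-1.6, -5.3, 5.3]
opening: 0.0293
gripper_force: 3.3
```

```bash
python3 -c "
from h import *
track('s8')"
```

```text
t 11.05 rear,pad adv mm [(23.8, 0.84), (23.3, 0.95)] front y 98.8 tcp [  0.7 113.2 135.4] F [ 1.  -9.5  5.1] gf 4.6 open 28.8
```

>>> send_rows(
  plan=[
    [[0,0,0,0,0,0],[0,0,0,0,0,0],[0,0,0,0,0,0],[0,0,0,0,0,0],[0,0,0,0,0,0],[0,0,0,0,0,0],[0,0,0,0,0,0],[0,0,0,0,0,0]],
  ],
  fingers=0.92,
)

```text
clock: 11.72
tool_pos: [0.4833, 0.0456, 0.1344]
orientation: [-180.0, 0.0, 3.7]
force: [-0.3, 0.0, -0.0]
opening: 0.0763
gripper_force: 0.2
```

>>> send_rows(
  plan=[
    [[0,0,0,0,0,0],[0,0,0,0,0,0],[0,0,0,0,0,0],[0,0,0,0,0,0]],
  ],
  fingers=0.92,
)

```text
clock: 12.05
tool_pos: [0.4834, 0.0455, 0.1345]
orientation: [-180.0, 0.0, 3.7]
force: [-0.7, -1.2, -1.3]
opening: 0.0802
gripper_force: 0.4
```

```bash
sed -i 's/^        T=r\["img"\]\[v:v+h,u:u+w\];p=36/        yb=190 if u>350 else -30;x0,x1=proj(s,b2w([[0,yb+15,86],[0,yb-15,86]]));ax=(x1-x0)\/30\n        T=r["img"][v:v+h,u:u+w];p=36/' h.py; python3 - <<'E'
from h import *
track('s9')
s=load("s9.npz");a=s["img"][80:230,220:420,::-1];cv2.imwrite("pics/s9.png",cv2.resize(a,None,fx=4,fy=4,interpolation=cv2.INTER_CUBIC))
E
```

```text
t 12.1 rear,pad adv mm [(22.9, 0.84), (27.8, 0.95)] front y 74.0 tcp [  0.3 114.2 134.6] F [-0.1  0.  -0.8] gf 0.4 open 80.5
```

View pics/s9.png

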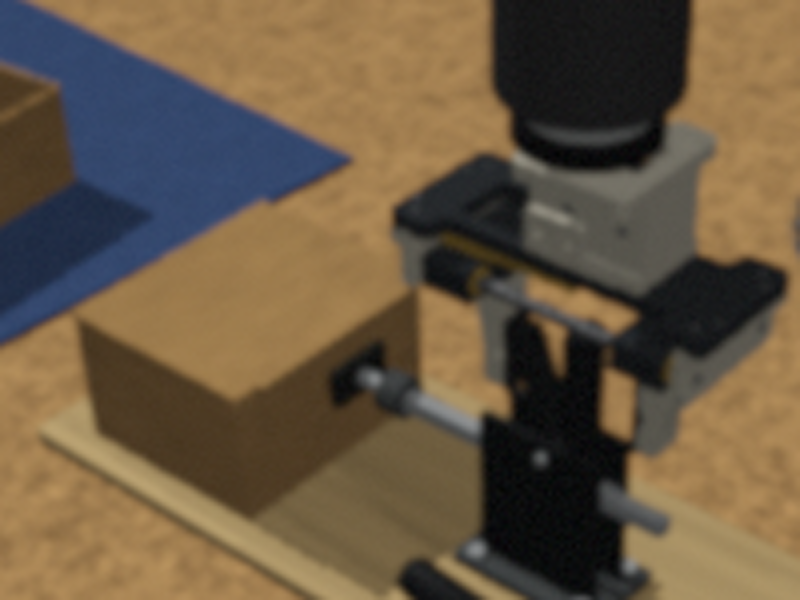

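The pad is at (358,375), clear of the lip. The trigger is back against the front finger. Next is pump 3 with monitoring.

>>> send_rows(
  plan=[
    [[0,0,0,0,0,0],[0,0,0,0,0,0],[0,0,0,0,0,0],[0,0,0,0,0,0],[0,0,0,0,0,0],[0,0,0,0,0,0],[0,0,0,0,0,0]],
  ],
  fingers=0.5,
)

```text
clock: 12.68
tool_pos: [0.4839, 0.0448, 0.1352]
orientation: [179.9, -0.0, 3.7]
force: [0.6, -5.8, 5.1]
opening: 0.0451
gripper_force: 3.1
```

```bash
python3 -c "
from h import *
track('s10')"
```

```text
t 12.73 rear,pad adv mm [(22.7, 0.68), (34.1, 0.85)] front y 91.2 tcp [  0.8 113.5 135.2] F [ 0.5 -5.6  4.8] gf 3.1 open 44.6
```

>>> send_rows(
  plan=[
    [[0,0,0,0,0,0],[0,0,0,0,0,0],[0,0,0,0,0,0],[0,0,0,0,0,0]],
  ],
  fingers=0.4,
)

```text
clock: 13.07
tool_pos: [0.484, 0.0449, 0.1353]
orientation: [179.9, -0.1, 3.7]
force: [0.9, -7.2, 4.9]
opening: 0.0353
gripper_force: 3.1
```

```bash
python3 -c "
from h import *
track('s11')"
```

```text
t 13.12 rear,pad adv mm [(22.4, 0.6), (36.8, 0.82)] front y 95.9 tcp [  0.8 113.5 135.3] F [-0.2 -5.6  6.4] gf 3.1 open 35.3
```

>>> send_rows(
  plan=[
    [[0,0,0,0,0,0],[0,0,0,0,0,0],[0,0,0,0,0,0],[0,0,0,0,0,0],[0,0,0,0,0,0]],
  ],
  fingers=0.32,
)

```text
clock: 13.53
tool_pos: [0.484, 0.0443, 0.1354]
orientation: [179.9, -0.0, 3.7]
force: [1.4, -9.3, 5.9]
opening: 0.0281
gripper_force: 4.8
```

```bash
python3 - <<'E'
from h import *
track('s12')
s=load("s12.npz");a=s["img"][130:220,270:390,::-1];cv2.imwrite("pics/s12.png",cv2.resize(a,None,fx=6,fy=6,interpolation=cv2.INTER_CUBIC))
E
```

```text
t 13.58 rear,pad adv mm [(66.9, 0.6), (37.0, 0.82)] front y 98.8 tcp [  0.7 113.  135.4] F [ 0.5 -9.6  6. ] gf 4.8 open 28.4
```

View pics/s12.png

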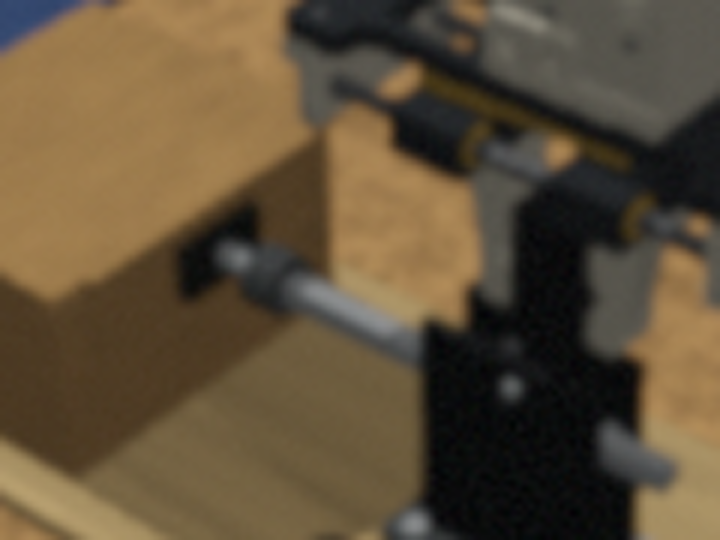

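The pad is at (218,250), close to or on the lip, with the rod's rear end at (670,468). I'll compare the rod and pad movement between the last frames.

```bash
cat >> h.py <<'E'
def rel(ref,tags,show=True):
    r=load(f"{ref}.npz")
    for t in tags:
        s=load(f"{t}.npz");L=[]
        for n,(u,v,w,h),yb in(("rear",(374,201,14,13),175),("collar",(309,169,14,14),-30),("pad",(298,162,17,20),-60)):
            up=lambda im:cv2.resize(im,None,fx=8,fy=8,interpolation=cv2.INTER_CUBIC)
            T=up(r["img"][v:v+h,u:u+w]);p=8;m=cv2.matchTemplate(up(s["img"][v-p:v+h+p,u-p:u+w+p]),T,cv2.TM_CCOEFF_NORMED)
            _,c,_,l=cv2.minMaxLoc(m);d=(np.array(l)/8-p);x0,x1=proj(s,b2w([[0,yb+15,86],[0,yb-15,86]]));ax=(x1-x0)/30
            L.append((n,round(float(d@ax/(ax@ax)),1),round(float(c),2)))
        print(t,L)
E
python3 -c "
from h import *
rel('s12',['s9','s10','s11','s12'])
s=load('s12.npz')
print([onplane(s,uv,0,22) for uv in((300,174.5),(300.3,179.5))],proj(s,b2w([[22,-60,99],[22,-60,73],[22,-52,99],[22,-52,73],[82,-60,106],[-65,-60,106]])))"
```

```text
s9 [('rear', 0.5, 0.85), ('collar', -9.6, 0.87), ('pad', -9.5, 0.88)]
s10 [('rear', -0.5, 0.95), ('collar', -4.7, 0.99), ('pad', -2.6, 0.98)]
s11 [('rear', -0.4, 0.99), ('collar', -1.9, 0.99), ('pad', 0.0, 1.0)]
s12 [('rear', 0.0, 1.0), ('collar', 0.0, 1.0), ('pad', 0.0, 1.0)]
[array([ 22.        , -53.56525045,  90.20076304]), array([ 22.        , -53.8753068 ,  75.38410845])] [[297.74780383 170.44526007]
 [298.47389077 179.3288556 ]
 [300.25315025 171.70680361]
 [300.94383398 180.60405772]
 [279.25410159 180.22488077]
 [322.05153158 151.6403468 ]]
```

>>> send_rows(
  plan=[
    [[0,0,0,0,0,0],[0,0,0,0,0,0],[0,0,0,0,0,0],[0,0,0,0,0,0],[0,0,0,0,0,0],[0,0,0,0,0,0],[0,0,0,0,0,0],[0,0,0,0,0,0]],
  ],
  fingers=0.92,
)

```text
clock: 14.25
tool_pos: [0.4833, 0.0456, 0.1344]
orientation: [-180.0, 0.0, 3.7]
force: [-0.2, -1.2, -1.3]
opening: 0.076
gripper_force: 0.9
```

>>> send_rows(
  plan=[
    [[0,0,0,0,0,0],[0,0,0,0,0,0],[0,0,0,0,0,0],[0,0,0,0,0,0]],
  ],
  fingers=0.92,
)

```text
clock: 14.58
tool_pos: [0.4834, 0.0455, 0.1346]
orientation: [-180.0, 0.0, 3.7]
force: [-0.1, -0.5, -1.0]
opening: 0.0807
gripper_force: 0.4
```

```bash
python3 -c "
from h import *
track('s13');rel('s12',['s13'])"
```

```text
t 14.63 rear,pad adv mm [(22.4, 0.59), (36.9, 0.82)] front y 73.9 tcp [  0.3 114.2 134.6] F [-0.  -0.7  0. ] gf 0.4 open 80.6
s13 [('rear', -0.4, 0.99), ('collar', -1.1, 1.0), ('pad', 0.0, 1.0)]
```

>>> send_rows(
  plan=[
    [[0,0,0,0,0,0],[0,0,0,0,0,0],[0,0,0,0,0,0],[0,0,0,0,0,0],[0,0,0,0,0,0],[0,0,0,0,0,0],[0,0,0,0,0,0]],
  ],
  fingers=0.6,
)

```text
clock: 15.22
tool_pos: [0.484, 0.0439, 0.1358]
orientation: [179.9, -0.0, 3.7]
force: [0.2, -11.0, 10.1]
opening: 0.0529
gripper_force: 5.4
```

```bash
python3 -c "
from h import *
track('s14');rel('s12',['s14'])"
```

```text
t 15.27 rear,pad adv mm [(18.3, 0.57), (37.4, 0.8)] front y 86.1 tcp [  0.8 112.6 135.8] F [  0.1 -10.2   9.5] gf 5.4 open 52.9
s14 [('rear', 0.8, 0.98), ('collar', 3.5, 0.97), ('pad', 0.0, 0.99)]
```

>>> send_rows(
  plan=[
    [[0,0,0,0,0,0],[0,0,0,0,0,0],[0,0,0,0,0,0],[0,0,0,0,0,0],[0,0,0,0,0,0],[0,0,0,0,0,0]],
  ],
  fingers=0.58,
)

```text
clock: 15.77
tool_pos: [0.484, 0.0438, 0.1359]
orientation: [179.9, -0.1, 3.7]
force: [0.4, -10.6, 9.5]
opening: 0.0509
gripper_force: 5.6
```

```bash
python3 -c "
from h import *
track('s15');rel('s12',['s14','s15']);rel('s10',['s10','s11','s13','s14','s15'])"
```

```text
t 15.82 rear,pad adv mm [(18.3, 0.57), (37.4, 0.79)] front y 87.0 tcp [  0.8 112.5 135.9] F [ -0.  -10.9  10.8] gf 5.6 open 51.1
s14 [('rear', 0.8, 0.98), ('collar', 3.5, 0.97), ('pad', 0.0, 0.99)]
s15 [('rear', 0.8, 0.98), ('collar', 3.5, 0.97), ('pad', 0.0, 0.99)]
s10 [('rear', 0.0, 1.0), ('collar', 0.0, 1.0), ('pad', 0.0, 1.0)]
s11 [('rear', 0.8, 0.98), ('collar', 3.1, 0.99), ('pad', 2.6, 0.99)]
s13 [('rear', 0.8, 0.98), ('collar', 3.6, 0.99), ('pad', 2.6, 0.98)]
s14 [('rear', 1.0, 0.9), ('collar', 7.4, 0.91), ('pad', 2.6, 0.95)]
s15 [('rear', 0.9, 0.9), ('collar', 7.4, 0.9), ('pad', 2.8, 0.95)]
```

```bash
cat > ecc.py <<'E'
from h import *
import sys
def run(ref,tags):
    R=load(ref+".npz");g=lambda s:cv2.cvtColor(s["img"],cv2.COLOR_RGB2GRAY).astype(np.float32)
    for t in tags:
        s=load(t+".npz");L=[]
        for n,(u,v,w,h),yb in(("collar",(309,168,16,15),-30),("pad",(297,161,14,20),-60)):
            x0,x1=proj(s,b2w([[0,yb+15,86],[0,yb-15,86]]));ax=(x1-x0)/30;best=None
            for g0 in(-9,-6,-3,0,3,6):
                M=np.eye(2,3,dtype=np.float32);M[:,2]=(ax*g0)+[u,v]
                try:c,M=cv2.findTransformECC(g(R)[v:v+h,u:u+w],g(s),M,cv2.MOTION_TRANSLATION,(3,100,1e-5),None,1)
                except cv2.error:continue
                if best is None or c>best[0]:best=(c,M[:,2]-[u,v])
            if best:L.append((n,round(float(best[1]@ax/(ax@ax)),2),round(best[0],3)))
        print(t,L)
run(sys.argv[1],sys.argv[2:])
E
for r in s11 s12; do echo ref $r; python3 ecc.py $r s8 s9 s10 s11 s12 s13 s14 s15; done
```

```text
ref s11
s8 [('collar', -7.38, 0.805), ('pad', -8.1, 0.905)]
s9 [('collar', -7.38, 0.807), ('pad', -8.05, 0.907)]
s10 [('collar', -2.01, 0.974), ('pad', -2.21, 0.99)]
s11 [('collar', -0.03, 1.0), ('pad', -0.01, 1.0)]
s12 [('collar', 1.3, 0.989), ('pad', 0.1, 0.998)]
s13 [('collar', 0.49, 0.995), ('pad', 0.01, 0.999)]
s14 [('collar', 4.3, 0.934), ('pad', 0.03, 0.986)]
s15 [('collar', 4.58, 0.933), ('pad', 0.01, 0.986)]
ref s12
s8 [('collar', -8.84, 0.772), ('pad', -7.89, 0.898)]
s9 [('collar', -8.81, 0.774), ('pad', -7.85, 0.9)]
s10 [('collar', -2.95, 0.949), ('pad', -2.15, 0.987)]
s11 [('collar', -1.03, 0.989), ('pad', -0.0, 0.998)]
s12 [('collar', -0.0, 1.0), ('pad', -0.01, 1.0)]
s13 [('collar', -0.66, 0.995), ('pad', 0.01, 0.999)]
s14 [('collar', 2.88, 0.968), ('pad', -0.06, 0.992)]
s15 [('collar', 3.23, 0.967), ('pad', -0.05, 0.992)]
```

```bash
python3 - <<'E'
from h import *
# brightness along the bar's line (2 parallel lines averaged), abscissa in mm of board y at x=0,z=89
for t in("s4","s6","s9","s10","s11","s12","s13","s15"):
    s=load(t+".npz");g=cv2.cvtColor(s["img"],cv2.COLOR_RGB2GRAY).astype(np.float32)
    y=np.arange(-70,20,.25);pr=0
    for z in(86,89,92):
        uv=proj(s,b2w(np.c_[0*y,y,0*y+z])).astype(np.float32);pr=pr+cv2.remap(g,uv[:,0].copy(),uv[:,1].copy(),cv2.INTER_CUBIC)[:,0]/3
    i=[k for k in range(1,len(y)-1) if (pr[k]-pr[k-1])*(pr[k+1]-pr[k])<=0]
    d=np.gradient(pr,y);e=[k for k in range(2,len(y)-2) if abs(d[k])>2.5 and abs(d[k])==max(abs(d[k-2:k+3]))]
    print(t,"ext",[(y[k],int(pr[k])) for k in i],"edges",[(y[k],round(float(d[k]),1)) for k in e])
E
```

```text
s4 ext [(np.float64(-65.75), 63), (np.float64(-65.5), 63), (np.float64(-64.75), 63), (np.float64(-64.5), 63), (np.float64(-63.75), 62), (np.float64(-62.25), 63), (np.float64(-61.75), 63), (np.float64(-61.5), 63), (np.float64(-57.25), 62), (np.float64(-57.0), 62), (np.float64(-56.75), 62), (np.float64(-52.0), 63), (np.float64(-48.25), 61), (np.float64(-42.75), 63), (np.float64(-42.5), 63), (np.float64(-41.75), 63), (np.float64(-41.5), 63), (np.float64(-41.25), 63), (np.float64(-20.5), 23), (np.float64(-3.75), 116), (np.float64(-3.5), 116), (np.float64(-3.25), 116), (np.float64(9.0), 62), (np.float64(9.25), 62), (np.float64(18.0), 50)] edges [(np.float64(-32.75), -2.5), (np.float64(-32.0), -2.9), (np.float64(-31.0), -2.7), (np.float64(-29.25), -3.9), (np.float64(-28.25), -3.1), (np.float64(-26.25), -5.1), (np.float64(-25.5), -4.9), (np.float64(-24.5), -3.6), (np.float64(-23.5), -3.2), (np.float64(-22.75), -2.9), (np.float64(-19.25), 3.2), (np.float64(-16.5), 8.1), (np.float64(-15.5), 7.8), (np.float64(-13.75), 9.8), (np.float64(-12.0), 5.4), (np.float64(-11.0), 7.2), (np.float64(-8.5),
[... 12656 characters left out ...]
25), 133), (np.float64(14.75), 133), (np.float64(15.0), 133), (np.float64(15.5), 134), (np.float64(15.75), 133), (np.float64(16.25), 134), (np.float64(16.5), 133), (np.float64(17.0), 134), (np.float64(18.25), 133), (np.float64(18.5), 133), (np.float64(19.0), 133)] edges [(np.float64(-68.0), -5.6), (np.float64(-64.5), -4.6), (np.float64(-63.5), -4.1), (np.float64(-54.75), 9.0), (np.float64(-53.0), 6.6), (np.float64(-51.75), 7.8), (np.float64(-48.75), 3.1), (np.float64(-41.25), -3.1), (np.float64(-40.5), -3.0), (np.float64(-39.5), -3.1), (np.float64(-22.75), 5.4), (np.float64(-21.75), 5.0), (np.float64(-20.0), 7.6), (np.float64(-17.0), 6.2), (np.float64(-13.75), 6.5), (np.float64(-11.0), 6.0)]
```

>>> send_rows(
  plan=[
    [[0,0,0,0,0,0],[0,0,0,0,0,0],[0,0,0,0,0,0],[0,0,0,0,0,0],[0,0,0,0,0,0],[0,0,0,0,0,0]],
  ],
  fingers=0.555,
)

```text
clock: 16.32
tool_pos: [0.4841, 0.0438, 0.136]
orientation: [179.8, -0.1, 3.7]
force: [0.3, -11.7, 10.4]
opening: 0.0486
gripper_force: 5.8
```

```bash
python3 - <<'E'
from h import *
track('s16')
Y=np.arange(-70,20,.25)
def prof(t):
    s=load(t+".npz");g=cv2.cvtColor(s["img"],cv2.COLOR_RGB2GRAY).astype(np.float32)
    return sum(cv2.remap(g,*[c.copy() for c in proj(s,b2w(np.c_[0*Y,Y,0*Y+z])).astype(np.float32).T],cv2.INTER_CUBIC)[:,0]/3 for z in(86,89,92))
for t in("s9","s10","s11","s12","s13","s14","s15","s16"):
    p=prof(t);m=(Y>-32)&(Y<-8);k=np.where(m)[0][p[m].argmin()]
    up=lambda lev,k0:next(Y[j]-.25*(p[j]-lev)/(p[j]-p[j-1]) for j in range(k0,len(Y)) if p[j]>=lev)
    kp=np.where(Y<-45)[0];kp=kp[p[kp].argmin()]
    a=[up(l,k) for l in(70,90,110)];b=up(40,kp);print(t,"collar",np.round(a,2),"pad",round(b,2),"diff",np.round(np.mean(a)-b,2))
E
```

```text
t 16.37 rear,pad adv mm [(18.3, 0.57), (37.4, 0.79)] front y 88.0 tcp [  0.8 112.5 136. ] F [  0.2 -11.3  11.2] gf 5.8 open 48.9
s9 collar [-5.48 -1.43  2.1 ] pad -44.84 diff 43.23
s10 collar [-12.79  -8.87  -4.25] pad -51.55 diff 42.91
s11 collar [-15.73 -11.18  -6.86] pad -54.91 diff 43.65
s12 collar [-17.29 -13.32  -9.65] pad -55.15 diff 41.73
s13 collar [-16.31 -13.12  -9.73] pad -55.12 diff 42.06
s14 collar [-20.32 -16.88 -12.98] pad -55.14 diff 38.42
s15 collar [-20.8  -17.21 -13.04] pad -55.05 diff 38.03
s16 collar [-21.84 -18.85 -15.67] pad -55.03 diff 36.24
```

>>> send_rows(
  plan=[
    [[0,0,0,0,0,0],[0,0,0,0,0,0],[0,0,0,0,0,0],[0,0,0,0,0,0],[0,0,0,0,0,0],[0,0,0,0,0,0],[0,0,0,0,0,0],[0,0,0,0,0,0]],
  ],
)

```text
clock: 17.03
tool_pos: [0.4841, 0.0438, 0.1359]
orientation: [179.8, -0.1, 3.7]
force: [-0.1, -10.8, 10.4]
opening: 0.049
gripper_force: 5.8
```

```bash
python3 - <<'E'
from h import *
from plant import ctrl
track('s17')
Y=np.arange(-70,20,.25);p=0
s=load("s17.npz");g=cv2.cvtColor(s["img"],cv2.COLOR_RGB2GRAY).astype(np.float32)
p=sum(cv2.remap(g,*[c.copy() for c in proj(s,b2w(np.c_[0*Y,Y,0*Y+z])).astype(np.float32).T],cv2.INTER_CUBIC)[:,0]/3 for z in(86,89,92))
m=Y>-28;print("collar 90-level",Y[m][np.argmax(p[m]>90)])
print(ctrl.close_job())
E
```

```text
t 17.08 rear,pad adv mm [(18.3, 0.57), (37.4, 0.79)] front y 87.9 tcp [  0.8 112.4 136. ] F [  0.5 -11.3  10.8] gf 5.8 open 49.1
collar 90-level -18.75
the job is handed in; nothing more can be done
None
```

I folded the flap in and closed the lid over it with its lip hanging over the side, then pumped the clamp and handed the job in at 17 s with the trigger held squeezed; camera tracking puts the pad spring at about 6.5 mm pushed in (uncertain by roughly 0.5 mm).

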